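# Re-home two plug followers in a graded slanted rack

## Robot

A 6-joint arm with a two-finger parallel gripper is mounted at the origin on the work surface. World frame = base frame: x ahead of the robot, y to its left, z up, the work surface at z = 0. Lengths are in mm, angles in rad, forces in N, time in s.
With the tool pointing down it reaches from about 350 to 725 mm from the base axis. Payload 6 kg.
Tool frame: the origin (TCP) lies midway between the tips of the shut fingers; the grasp point (between the pads) lies 19 mm behind it; z points along the fingers, y is the direction in which the jaws open and shut (so a half turn about z gives the same grasp; the last joint's range is limited). The gripper opens to 85 mm and grips with 20 to 120 N. Pads are 22 mm wide; open, the fingers measure 114 mm over their backs; the gripper's body (76 mm by 85 mm) begins 54 mm behind the grasp point. The pads swing forward as they close: fully open they stand 13 mm farther back than shut.
Start: joints at [-0.888, 0.04, 0.085, 0, -1.615, -0.334], TCP at [205.07, -563.844, 231.261] pointing down, gripper open.
Joint ranges: [-2.56, 2.56], [-1.29, 2.01], [-1.08, 1.49], [-3.29, 1.98], [-2.81, -0.18], [-2.99, 2.99]. Speed limits (rad/s): [2.57, 2.57, 3.01, 3.14, 3.14, 3.14].

## Interface

Orientations are given as a unit quaternion [w, x, y, z].
In Python, from station import robot gives the robot as it stands.
- The arm moves only by the tool jog_arm, never from a script. Its argument "increments" is a list of rows, each a list of 5 numbers: the shift along the world's x, y, z in mm, then the turn about the world's z in rad, then the opening, from 0 (shut) to 1 (fully open). In form: [[dx, dy, dz, turn, gripper], ...]. A call has 1 to 12 rows; each row shifts and turns the commanded pose from where the row before left it; what a row does not reach is not made up. A row lasts 1/12 s, in which the tool goes at most 41.7 mm and 7.16 degrees, less where a joint would pass 70% of its speed; a pose out of reach is approached as far as the arm can. A call is refused whole if a number of a shift passes 41.7 or a number of a turn 0.125, either way. A call with a gripper value outside its range is refused whole. The fingers move at their own pace and stop on an object; "force" is the grip in N (left out, the last holds). Time passes only in rows, so rows that do not move let the fingers close. It gives the time, the measured TCP pose, the force and the opening at its end, in the units of the state.
- robot.get_state(): the state, without advancing time (a new reading comes with each control period).
- robot.camera(name): name is "side" or "top"; returns the picture (420x560x3 uint8, red, green, blue); there is no depth.
- robot.camera_params(name): a dict with "camera_matrix" (3x3 intrinsics, pixels), "distortion" ([k1, k2, p1, p2, k3] as OpenCV has them; the pictures are not rectified), "world_from_camera" (4x4, takes a point from camera to world coordinates). Camera axes: x right, y up, looking along -z (the intrinsics and any distortion apply to the point x, -y, -z); pixel columns grow to the right and rows downward; lengths in mm; the calibration is good to about 2 mm. A picture is of the moment at which its call begins. camera_params takes no time and is no camera call.
- robot.sign_off(): hands the job in, once; it reports no verdict.
Trained networks look in the newest picture that a camera, given by its name, has taken for a name from the list of things; names that differ only in an ending like _2 or _b are one class to them, and where a whole thing is asked for, a point or a joint stands for the part that bears it (a point fixed in the world has none). Each returns a list of dicts, best first, with "conf" (0 to 1); they miss things now and then, are a little off and sometimes report something else, mostly with a low value. They report only what shows in the picture. A call takes as long as a camera call. They do not tell look-alikes from the thing itself.
- robot.spot_in(camera, target): "bbox" ([left, top, width, height] in pixels, round what is visible of it).
The state is a dict: "clock": time; "joint_positions": joint angles; "dq": joint speeds; "effort": joint torques, N m; "position": TCP position; "eef_rot": TCP orientation; "wrist_force": force on the tool from outside, world axes, zero at the start; "torque": the same for the moment, N m; "grip_width": finger opening in mm.
Only numpy, scipy, OpenCV 4.12 (cv2) and the standard library are available. Lean on these libraries where they do the work, as an engineer would, in place of code of your own. Each camera call takes 0.05 s, during which the arm holds its last target. There are 200 camera calls.

## Task

On this locksmith's bench the slanted rack keeps the plug followers, each in the hole of its own diameter, but the red one has been put in a hole that is too big for it. First move the red follower to the hole that fits it, then take the blue follower standing on the mat and put it in the hole that fits it, both fully home and let go. Leave the gold follower and the other things on the mat where they are.

Things in the scene. Friction and masses are not known exactly. Their poses are not given: they have to be found in the camera images.
- rack: fixed slanted wooden block 60 x 250 x 68 mm on dark steel cheeks, 275 mm wide overall; one row of holes 12, 16, 20, 24, 28 mm, 48 mm apart along y, 12 at the +y end. Origin: centre of underside. z: out of the holes, square to the top face, leaning 28 degrees from vertical, away from the robot; x: down the slant, away from the robot. Mouths 105 mm above the work surface. It may stand turned about the vertical
- hole12 (a point): centre of the mouth of the 12 mm hole (bored 14 mm wide, 56 mm deep, flat bottom), level with the rack's top face; axes as the rack's
- hole16 (a point): centre of the mouth of the 16 mm hole (bored 18 mm wide, 56 mm deep, flat bottom), level with the rack's top face; axes as the rack's
- hole20 (a point): centre of the mouth of the 20 mm hole (bored 22 mm wide, 56 mm deep, flat bottom), level with the rack's top face; axes as the rack's
- hole24 (a point): centre of the mouth of the 24 mm hole (bored 26 mm wide, 56 mm deep, flat bottom), level with the rack's top face; axes as the rack's
- hole28 (a point): centre of the mouth of the 28 mm hole (bored 30 mm wide, 56 mm deep, flat bottom), level with the rack's top face; axes as the rack's
- red_follower: red plug follower, a rod 16 mm in diameter, 102 mm long, about 50 g, foot bevelled 2 mm, bright band at the top; origin at the centre of the foot, z from foot to top. Starts loose in the 24 mm hole, foot on the bottom, lying on the hole's lower wall, parallel to the hole, 46 mm showing (as any follower fully home shows)
- blue_follower: blue plug follower, a rod 24 mm in diameter, 102 mm long, about 110 g, foot bevelled 2 mm, bright band at the top; origin at the centre of the foot, z from foot to top. At the start it stands upright and free on the mat, whose top is 2 mm above the work surface
- gold_follower: gold plug follower, a rod 12 mm in diameter, 102 mm long, about 30 g, foot bevelled 2 mm, bright band at the top; origin at the centre of the foot, z from foot to top. Bystander: stands home in the 12 mm hole of the rack
- brass_cylinder: bystander: round brass lock cylinder standing on the mat on its 37 mm wide rim, 33 mm high overall; origin at the centre of its underside
- collar: bystander: dark steel ring lying flat on the mat, 42 mm across, 14 mm high; origin at the centre of its underside
- screwdriver: bystander: black-handled screwdriver 190 mm long lying on the mat; origin under its middle, x from the handle to the tip
Things that resemble listed ones, but are neither listed nor needed, are in the scene too. Of the things like the red_follower, leave any that is green, pink or white; of the rest the smaller one is meant.

How it is judged (in metres and radians):
On the way, in this order (a step that is already met when the one before it is completed fails the run):
1. the red follower is fully home in the 16 mm hole (z of red_follower in the frame of hole16 below -0.052 m and x of red_follower in the frame of hole16 between -0.005 and 0.005 m and y of red_follower in the frame of hole16 between -0.005 and 0.005 m and angle between the z axis of red_follower and the z axis of rack, either way round below 0.1 rad), for 0.2 s.
2. the blue follower is fully home in the 24 mm hole (z of blue_follower in the frame of hole24 below -0.052 m and x of blue_follower in the frame of hole24 between -0.005 and 0.005 m and y of blue_follower in the frame of hole24 between -0.005 and 0.005 m and angle between the z axis of blue_follower and the z axis of rack, either way round below 0.1 rad), for 0.2 s.
At the end, for the whole second after the job is handed in: The red follower's foot is at the bottom of the 16 mm hole and the blue follower's at the bottom of the 24 mm hole (foot at least 52 mm below the mouth, within 5 mm of the hole's axis, rod within 0.1 rad of it), both at rest (under 0.02 m/s) and let go (all of step 1 and all of step 2 and linear speed of each of red_follower, blue_follower below 0.02 m/s); the robot touches nothing.
It fails at once if the gold follower is moved from its place by more than 15 mm (distance of gold_follower from where it was at the start of the episode above 0.015 m).
It fails at once if the brass cylinder is moved by more than 25 mm (distance of brass_cylinder from where it was at the start of the episode above 0.025 m).
It fails at once if the collar is moved by more than 25 mm (distance of collar from where it was at the start of the episode above 0.025 m).
It fails at once if the screwdriver is moved by more than 25 mm (distance of screwdriver from where it was at the start of the episode above 0.025 m).
It also fails if it takes over 54 s, if anything falls off the work surface, if the arm or the gripper's body presses on something with over 40 N, if the wrist force passes 120 N, or if a joint passes its speed limit or range.

## Working session

There is one attempt and no reset: what is moved stays moved. The work goes in short steps, Python scripts to look and compute and a tool call to move; the robot and the scene stay as the last step left them, time stands still between calls to the robot, and variables do not carry over. Pictures are saved under pics/ and viewed, about 8 in all and at most 12, crops included, and the job is handed in when it is done.

Besides the shell and the picture viewer there is one more tool, called after "Request:" as name(argument=value, ...), one argument or row to a line, values as JSON. jog_arm: Moves the arm, as the interface text tells. Its arguments: {"type":"object","properties":{"increments":{"type":"array","items":{"type":"array","items":{"type":"number"}}},"force":{"type":"number"}},"required":["increments"]}

```bash
mkdir -p pics; cat > h.py <<'E'
import numpy as np, cv2
from station import robot
def cam(n):
    p=robot.camera_params(n); return np.array(p["camera_matrix"],float),np.array(p["distortion"],float),np.array(p["world_from_camera"],float)
F=np.diag([1.,-1,-1])
def proj(n,P):
    K,d,T=cam(n); R=F@T[:3,:3].T; t=-R@T[:3,3]
    return cv2.projectPoints(np.float64(P).reshape(-1,1,3),cv2.Rodrigues(R)[0],t,K,d)[0].reshape(-1,2)
def ray(n,uv):
    K,d,T=cam(n); u=cv2.undistortPoints(np.float64(uv).reshape(-1,1,2),K,d).reshape(-1,2)
    D=np.c_[u,np.ones(len(u))]@F@T[:3,:3].T
    return T[:3,3],D
def atz(n,uv,z):
    o,D=ray(n,uv); return o+D*((z-o[2])/D[:,2])[:,None]
def snap(n,f,box=None,s=1):
    im=robot.camera(n)
    c=im if box is None else im[box[1]:box[3],box[0]:box[2]]
    cv2.imwrite("pics/"+f,cv2.resize(c[:,:,::-1],None,fx=s,fy=s,interpolation=cv2.INTER_CUBIC)); return im
E
python3 - <<'E'
from h import *
for n in("top","side"):
    snap(n,n+"0.png",s=1.4); print(n,cam(n)[2].round(2).tolist(),cam(n)[0][0,0])
    for t in("rack","red_follower","blue_follower","gold_follower","brass_cylinder","collar","screwdriver"):
        print(t,[(np.round(d["bbox"]).tolist(),round(d["conf"],2)) for d in robot.spot_in(n,t)])
E
```

```text
top [[0.01, 1.0, -0.07, 404.17], [-1.0, 0.01, -0.0, -47.16], [-0.0, 0.07, 1.0, 1126.84], [0.0, 0.0, 0.0, 1.0]] 466.73123395705585
rack [([175.0, 153.0, 119.0, 58.0], 0.67)]
red_follower [([103.0, 228.0, 62.0, 13.0], 0.74), ([260.0, 113.0, 40.0, 16.0], 0.71), ([384.0, 104.0, 49.0, 66.0], 0.7), ([200.0, 229.0, 37.0, 28.0], 0.65), ([270.0, 226.0, 39.0, 51.0], 0.59), ([176.0, 154.0, 123.0, 59.0], 0.57), ([251.0, 149.0, 8.0, 24.0], 0.54)]
blue_follower [([336.0, 201.0, 20.0, 11.0], 0.45), ([250.0, 151.0, 9.0, 19.0], 0.16)]
gold_follower [([183.0, 164.0, 10.0, 14.0], 0.66)]
brass_cylinder [([361.0, 156.0, 10.0, 17.0], 0.52), ([175.0, 152.0, 125.0, 61.0], 0.46)]
collar [([393.0, 205.0, 19.0, 16.0], 0.68)]
screwdriver [([384.0, 106.0, 51.0, 65.0], 0.82)]
side [[0.73, 0.35, -0.59, 21.05], [-0.68, 0.35, -0.64, -571.48], [-0.02, 0.87, 0.49, 498.69], [0.0, 0.0, 0.0, 1.0]] 405.84509208306076
rack [([200.0, 169.0, 107.0, 87.0], 0.86)]
red_follower [([216.0, 249.0, 33.0, 49.0], 0.81), ([144.0, 192.0, 21.0, 27.0], 0.8), ([170.0, 230.0, 46.0, 15.0], 0.64), ([320.0, 203.0, 23.0, 26.0], 0.61), ([272.0, 171.0, 10.0, 18.0], 0.53)]
blue_follower [([309.0, 238.0, 13.0, 48.0], 0.87)]
gold_follower []
brass_cylinder [([367.0, 255.0, 18.0, 22.0], 0.91)]
collar [([368.0, 317.0, 27.0, 21.0], 0.8), ([201.0, 171.0, 109.0, 86.0], 0.43)]
screwdriver [([438.0, 247.0, 16.0, 65.0], 0.92), ([202.0, 169.0, 107.0, 87.0], 0.15)]
```

View pics/top0.png

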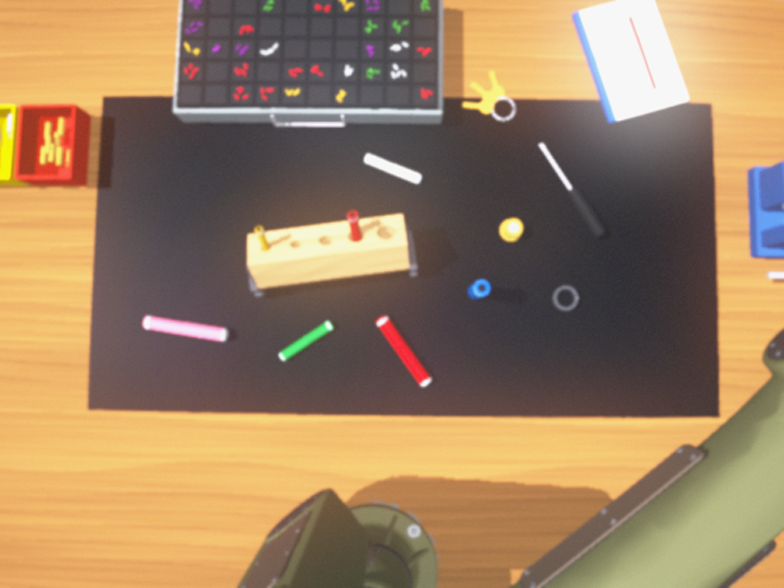

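View pics/side0.png

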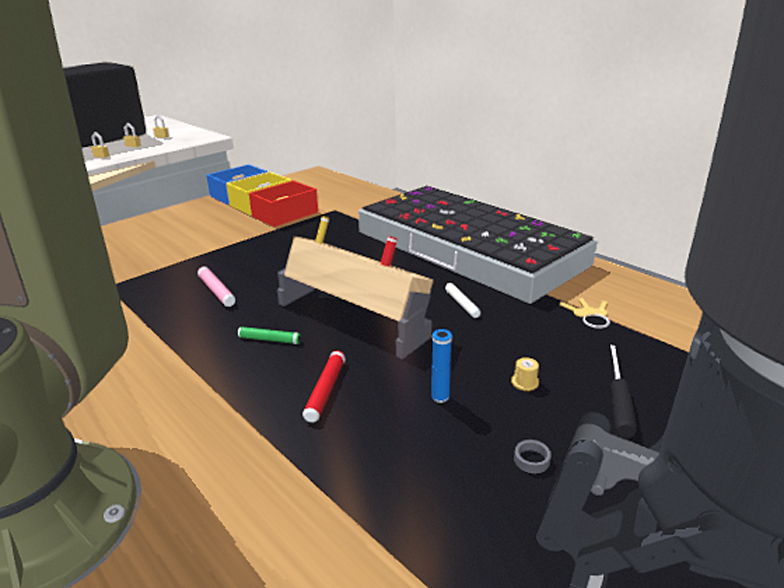

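The things that could pass for the red follower in top0.png are the red rod in the rack (355,225), the larger red rod on the mat (403,352), and the green (306,340), pink (185,328) and white (392,168) rods. The smaller non-green/pink/white one is the rod in the rack, second hole from the −y end, which is hole24. I choose that one. Blue stands at (480,288).

```bash
cat > fit.py <<'E'
from h import *
from scipy.optimize import minimize
a=np.radians(28)
def Rr(yaw):
    c,s=np.cos(yaw),np.sin(yaw); Rz=np.array([[c,-s,0],[s,c,0],[0,0,1]])
    return Rz@np.array([[np.cos(a),0,np.sin(a)],[0,1,0],[-np.sin(a),0,np.cos(a)]])
box=np.array([[x,y,z] for x in(-30,30) for y in(-125,125) for z in(-68,0)],float)
def mouth(p,y): return np.array([p[0],p[1],105])+Rr(p[2])@[0,y,0]
def rend(n,p,b,S=4):
    P=(box@Rr(p[2]).T)+[p[0],p[1],105]
    uv=((proj(n,P)-b[:2]+.5)*S-.5)
    m=np.zeros(((b[3]-b[1])*S,(b[2]-b[0])*S),np.uint8)
    h=cv2.convexHull(uv.astype(np.float32))
    cv2.fillConvexPoly(m,np.round(h*256).astype(np.int32),1,cv2.LINE_8,8); return m.astype(float)
B={"top":(165,140,310,220),"side":(192,160,318,258)}
E
python3 - <<'E'
from fit import *
M={};I={}
for n in B:
    b=B[n]; im=robot.camera(n); I[n]=im
    c=cv2.resize(im[b[1]:b[3],b[0]:b[2]],None,fx=4,fy=4,interpolation=cv2.INTER_CUBIC).astype(float)
    m=((c[...,0]>110)&(c[...,0]-c[...,2]>25)).astype(np.uint8)
    k,l,st,_=cv2.connectedComponentsWithStats(m); M[n]=(l==1+st[1:,4].argmax()).astype(np.uint8)
    M[n]=cv2.morphologyEx(cv2.morphologyEx(M[n],cv2.MORPH_CLOSE,np.ones((25,25))),cv2.MORPH_OPEN,np.ones((35,35))).astype(float)
def go(ns):
    f=lambda p:sum(np.sum((rend(n,[p[0],p[1],p[2]/300],B[n])-M[n])**2)/M[n].sum() for n in ns)
    best=min((minimize(f,[470+dx,50,dy],method="Nelder-Mead",options=dict(initial_simplex=[[470+dx,50,dy],[490+dx,50,dy],[470+dx,70,dy],[470+dx,50,dy+40]])) for dx in(0,30) for dy in(-20,20)),key=lambda r:r.fun)
    p=best.x.copy(); p[2]/=300; print(ns,p.round(3),best.fun); return p
pt=go(["top"]);ps=go(["side"]);p=go(["top","side"])
np.save("rack.npy",p)
out=[]
for n in B:
    b=B[n]; S=5; c=cv2.resize(I[n][b[1]:b[3],b[0]:b[2],::-1],None,fx=S,fy=S,interpolation=cv2.INTER_CUBIC)
    P=box@Rr(p[2]).T+[p[0],p[1],105]; uv=((proj(n,P)-b[:2]+.5)*S).astype(int)
    for i in range(8):
        for k in(1,2,4):
            if i^k>i: cv2.line(c,uv[i].tolist(),uv[i^k].tolist(),(255,0,255),1)
    for j,y in enumerate((96,48,0,-48,-96)):
        q=((proj(n,mouth(p,y))-b[:2]+.5)*S).astype(int)[0]; cv2.drawMarker(c,q.tolist(),(255,255,0),0,10)
    q=((proj(n,[mouth(p,-48)+Rr(p[2])@[5,0,46],mouth(p,96)+Rr(p[2])@[1,0,46]])-b[:2]+.5)*S).astype(int)
    for w in q: cv2.drawMarker(c,w.tolist(),(0,255,0),0,10)
    c=c[:, :725]; out.append(cv2.copyMakeBorder(c,0,0,0,725-c.shape[1],0))
cv2.imwrite("pics/fit.png",cv2.resize(np.vstack(out),None,fx=.66,fy=.66))
print([mouth(p,y).round(1).tolist() for y in(96,48,0,-48,-96)])
# blue: top-ring & foot
K=robot.spot_in("side","blue_follower")[0]["bbox"];print(K)
hsv=cv2.cvtColor(I["side"],cv2.COLOR_RGB2HSV); m=(cv2.inRange(hsv,(100,150,60),(120,255,255))); m[:225]=0;m[300:]=0;m[:,:295]=0;m[:,340:]=0
ys,xs=np.where(m); print("side blue",xs.min(),xs.max(),ys.min(),ys.max(),xs.mean(),ys.mean())
# model: centroid of cylinder at mid-height ~51+2 
hsv=cv2.cvtColor(I["top"],cv2.COLOR_RGB2HSV); mt=cv2.inRange(hsv,(95,120,60),(125,255,255)); mt[:190]=0;mt[220:]=0;mt[:,:325]=0;mt[:,365:]=0
ys2,xs2=np.where(mt); print("top blue",xs2.min(),xs2.max(),ys2.min(),ys2.max())
def cyl(n,x,y,S=4):
    t=np.linspace(0,2*np.pi,40); P=np.array([[x+12*np.cos(u),y+12*np.sin(u),z] for z in(2,104) for u in t]); return proj(n,P)
def cost(q,ns):
    s=0
    for n,mm in(("side",m),("top",mt)):
        if n not in ns: continue
        uv=cyl(n,*q); s+=0
        yy,xx=np.where(mm); lo=uv.min(0);hi=uv.max(0)
        s+=(lo[0]-(xx.min()-.5))**2+(hi[0]-(xx.max()+.5))**2+(lo[1]-(yy.min()-.5))**2+(hi[1]-(yy.max()+.5))**2
    return s
for ns in(["side"],["top"],["side","top"]):
    r=minimize(cost,[450,-120],args=(ns,),method="Nelder-Mead"); print("blue",ns,r.x.round(1),r.fun)
E
```

```text
['top'] [5.49119e+02 7.73470e+01 1.54000e-01] 0.17163113929382035
['side'] [5.46161e+02 8.04190e+01 1.35000e-01] 0.1279164563841764
['top', 'side'] [5.46405e+02 7.88950e+01 1.37000e-01] 0.3037397363772035
[[533.3, 174.0, 105.0], [539.9, 126.4, 105.0], [546.4, 78.9, 105.0], [552.9, 31.3, 105.0], [559.5, -16.2, 105.0]]
[307.3, 237.4, 17.5, 50.8]
side blue 308 322 235 285 314.7128874388255 261.4486133768352
top blue 334 350 199 213
blue ['side'] [ 475.2 -167.4] 1.5187438296454268
blue ['top'] [ 475.2 -171.3] 2.6359432660061257
blue ['side', 'top'] [ 474.7 -169.3] 7.014291604986278
```

View pics/fit.png

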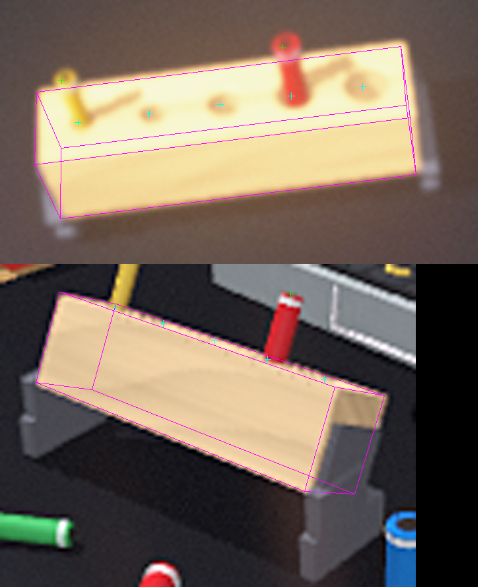

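The crop shows the red rod in hole24, at about (290,70) in the top half, and gold in hole12. The rack model overlays to about 2 mm, and I take yaw ≈0.145.

```bash
cat >> fit.py <<'E'
from scipy.spatial.transform import Rotation
def tool():
    s=robot.get_state(); w,x,y,z=s["eef_rot"]; R=Rotation.from_quat([x,y,z,w]).as_matrix()
    return s,R
def rep():
    s,R=tool(); print("t",s["clock"],"tcp",np.round(s["position"],1),"jawyaw",round(np.arctan2(R[1,1],R[0,1]),3),"zax",R[:,2].round(3),"w",s["grip_width"],"F",np.round(s["wrist_force"],1),"q",np.round(s["joint_positions"],2))
E
python3 - <<'E'
from fit import *
rep(); p=[547,78.9,.145]; np.save("rack.npy",p); s,R=tool(); R0=Rr(p[2])
m=mouth(p,-48); tcp=m+R0@[5,0,32]-[0,0,19]
print("mouth24",m.round(1),"axis",R0[:,2].round(3),"grasp tcp",tcp.round(1),"delta",(tcp-s["position"]).round(1),"jaw target yaw",np.pi/2+p[2], "to16",(R0@[-5,96,0]).round(1),"lift65",(R0[:,2]*65).round(1))
E
```

```text
t 0.95 tcp [ 205.1 -563.9  231.3] jawyaw 1.92 zax [-0.  0. -1.] w 84.90508086906554 F [ 0.1 -0.4 -0.7] q [-0.89  0.04  0.08 -0.   -1.62 -0.33]
mouth24 [553.9  31.4 105. ] axis [0.465 0.068 0.883] grasp tcp [573.2  34.2 111.9] delta [ 368.1  598.1 -119.4] jaw target yaw 1.7157963267948966 to16 [-18.2  94.4   2.3] lift65 [30.2  4.4 57.4]
```

Request:
jog_arm(
  increments=[
    [15,25,0,-0.017,1],
    [15,25,0,-0.017,1],
    [15,25,0,-0.017,1],
    [15,25,0,-0.017,1],
    [15,25,0,-0.017,1],
    [15,25,0,-0.017,1],
    [15,25,0,-0.017,1],
    [15,25,0,-0.017,1],
    [15,25,0,-0.017,1],
    [15,25,0,-0.017,1],
    [15,25,0,-0.017,1],
    [15,25,0,-0.017,1],
  ],
  force=40,
)

```text
clock: 1.95
position: [385.6, -262.5, 231.5]
eef_rot: [0.0, -0.072, 0.997, -0.0]
wrist_force: [1.5, 0.9, -0.1]
grip_width: 85.2
```

Request:
jog_arm(
  increments=[
    [17,27,0,0,1],
    [17,27,0,0,1],
    [17,27,0,0,1],
    [17,27,0,0,1],
    [17,27,0,0,1],
    [17,27,0,0,1],
    [17,27,0,0,1],
    [17,27,0,0,1],
    [17,27,0,0,1],
    [17,27,0,0,1],
    [17,27,0,0,1],
    [1,1,0,0,1],
  ],
)

```text
clock: 2.95
position: [574.4, 38.0, 229.6]
eef_rot: [-0.001, -0.074, 0.997, 0.0]
wrist_force: [-0.1, -0.9, -0.4]
grip_width: 85.3
```

```bash
python3 - <<'E'
from fit import *
rep(); im=snap("top","top1.png",(170,110,310,230),4)
c=im
snap("side","side1.png",(180,60,340,260),3)
E
```

```text
t 2.95 tcp [574.4  38.  229.6] jawyaw 1.719 zax [-0.002  0.    -1.   ] w 85.30500354243816 F [-0.1 -0.9 -0.4] q [ 0.41 -0.02  0.02 -0.   -1.61 -1.84]
```

View pics/side1.png

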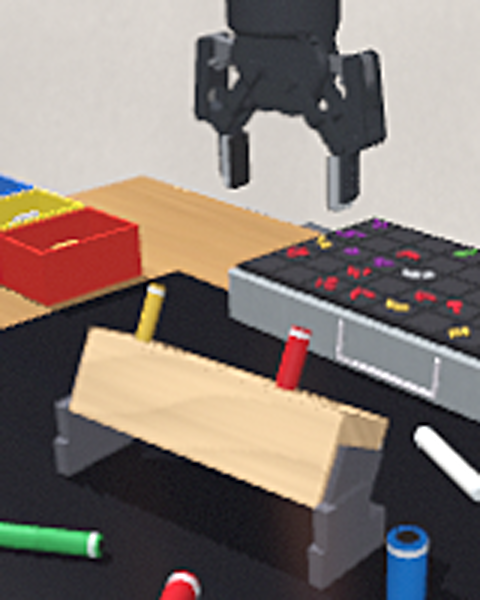

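The gripper is over the red rod with the jaws along the rack. Next I descend, close and look at the forces.

Request:
jog_arm(
  increments=[
    [0,0,-15,0,1],
    [0,0,-15,0,1],
    [0,0,-15,0,1],
    [0,0,-15,0,1],
    [0,0,-15,0,1],
    [0,0,-15,0,0.8],
    [0,0,-10,0,0.8],
    [0,0,-10,0,0.8],
    [0,0,-5,0,0.6],
    [0,0,-4,0,0.6],
    [0,0,0,0,0.6],
    [0,0,0,0,0.6],
  ],
)

```text
clock: 4.05
position: [573.3, 34.1, 112.8]
eef_rot: [0.0, -0.072, 0.997, 0.0]
wrist_force: [0.4, -0.7, -0.5]
grip_width: 51.2
```

Request:
jog_arm(
  increments=[
    [0,0,0,0,0],
    [0,0,0,0,0],
    [0,0,0,0,0],
    [0,0,0,0,0],
    [0,0,0,0,0],
    [0,0,0,0,0],
    [0,0,0,0,0],
  ],
)

```text
clock: 4.63
position: [573.2, 34.0, 112.8]
eef_rot: [0.0, -0.072, 0.997, -0.0]
wrist_force: [-0.8, -1.5, 3.7]
grip_width: 14.9
```

```bash
python3 - <<'E'
from fit import *
rep(); snap("side","side2.png",(180,110,320,250),4)
E
```

```text
t 4.6333 tcp [573.2  34.  112.8] jawyaw 1.716 zax [ 0. -0. -1.] w 14.880190226131985 F [-0.8 -1.5  3.7] q [ 0.41 -0.01 -0.18  0.   -1.4  -1.83]
```

View pics/side2.png

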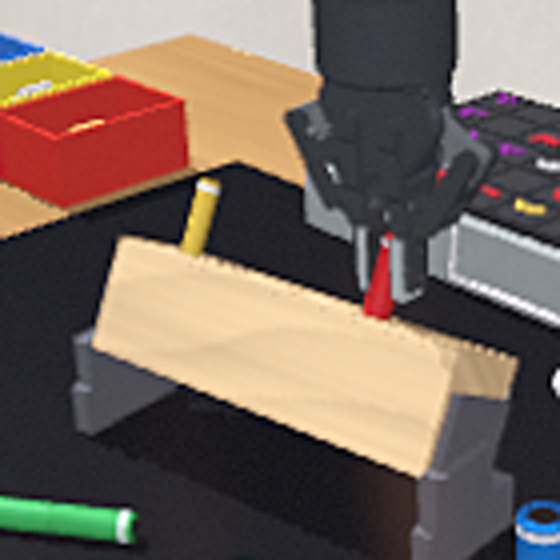

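Request:
jog_arm(
  increments=[
    [0,0,0,0,0],
    [2.3,0.3,4.4,0,0],
    [4.6,0.7,8.8,0,0],
    [4.6,0.7,8.8,0,0],
    [4.6,0.7,8.8,0,0],
    [4.6,0.7,8.8,0,0],
    [4.6,0.7,8.8,0,0],
    [4.6,0.7,8.8,0,0],
    [0,0,0,0,0],
    [0,0,0,0,0],
  ],
  force=60,
)

```text
clock: 5.52
position: [603.2, 39.1, 169.1]
eef_rot: [0.0, -0.072, 0.997, 0.0]
wrist_force: [0.1, -1.0, -1.1]
grip_width: 14.0
```

Request:
jog_arm(
  increments=[
    [-1,5,0.3,0,0],
    [-2,11,0.3,0,0],
    [-3,15,0.3,0,0],
    [-3,16,0.3,0,0],
    [-3,16,0.3,0,0],
    [-3,15,0.3,0,0],
    [-2.2,11,0.3,0,0],
    [-1,5.4,0.2,0,0],
    [0,0,0,0,0],
    [0,0,0,0,0],
  ],
)

```text
clock: 6.35
position: [584.7, 133.2, 171.7]
eef_rot: [-0.0, -0.073, 0.997, -0.0]
wrist_force: [-0.1, 0.3, -0.7]
grip_width: 14.0
```

```bash
python3 - <<'E'
from fit import *
rep(); p=np.load("rack.npy"); R0=Rr(p[2]); s,_=tool(); S=4
# expected rod pose: grasp 88 mm above foot
g=np.array(s["position"])+[0,0,19]; m=mouth(p,48)
print("grasp in hole16 frame",(R0.T@(g-m)).round(1))
out=[]
for n,b in(("side",(190,90,310,230)),("top",(170,120,260,225))):
    im=robot.camera(n); c=cv2.resize(im[b[1]:b[3],b[0]:b[2],::-1],None,fx=S,fy=S,interpolation=cv2.INTER_CUBIC)
    for P,col in((g,(0,255,0)),(g-R0[:,2]*88,(0,255,0)),(m,(255,255,0)),(m+R0@[9,0,0],(255,255,0)),(m-R0@[9,0,0],(255,255,0))):
        q=((proj(n,P)-b[:2]+.5)*S).astype(int)[0]; cv2.drawMarker(c,q.tolist(),col,0,8)
    out.append(cv2.copyMakeBorder(c,0,560-c.shape[0],0,0,0))
cv2.imwrite("pics/c3.png",np.hstack(out)[:, :800])
E
```

```text
t 6.35 tcp [584.7 133.2 171.7] jawyaw 1.716 zax [-0. -0. -1.] w 14.036876444764905 F [-0.1  0.3 -0.7] q [ 0.56  0.04 -0.02 -0.   -1.51 -1.98]
grasp in hole16 frame [-0.4  0.3 96.8]
```

View pics/c3.png

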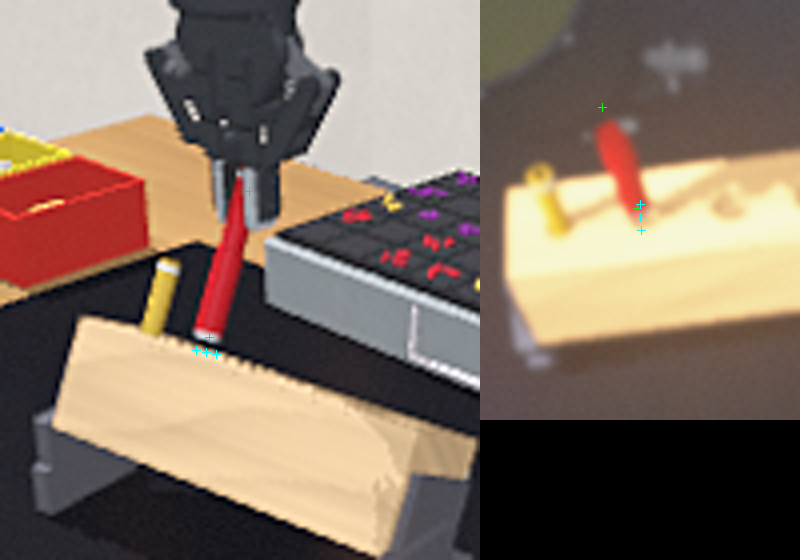

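The red rod is held at the right tilt. Its foot at (207,337) in the side view is over the hole16 mouth at (207,352). Next I insert it along the axis in stages.

Request:
jog_arm(
  increments=[
    [-2.3,-0.3,-4.4,0,0],
    [-2.3,-0.3,-4.4,0,0],
    [-2.3,-0.3,-4.4,0,0],
    [-2.3,-0.3,-4.4,0,0],
    [0,0,0,0,0],
    [0,0,0,0,0],
  ],
)

```text
clock: 6.95
position: [575.3, 130.3, 153.3]
eef_rot: [-0.0, -0.072, 0.997, -0.001]
wrist_force: [2.8, -5.1, -1.3]
grip_width: 14.0
```

```bash
python3 - <<'E'
from fit import *
rep(); p=np.load("rack.npy"); R0=Rr(p[2]); s,_=tool(); S=4
g=np.array(s["position"])+[0,0,19]; m=mouth(p,48)
print("grasp in hole16 frame",(R0.T@(g-m)).round(1),"F local",(R0.T@s["wrist_force"]).round(1),"torque",np.round(s["torque"],2))
E
```

```text
t 6.95 tcp [575.3 130.3 153.3] jawyaw 1.715 zax [-0.001 -0.002 -1.   ] w 13.994765673130964 F [ 2.8 -5.1 -1.3] q [ 0.56  0.02 -0.08  0.   -1.47 -1.99]
grasp in hole16 frame [-0.3 -1.2 76.1] F local [ 2.5 -5.4 -0.2] torque [-1.86 -1.25  0.21]
```

In the bore by about 12 mm, with a lateral force of −5 N along the rack's y. I shift the command 1.5 mm that way and continue.

Request:
jog_arm(
  increments=[
    [0.4,-1.5,0,0,0],
    [-2.3,-0.3,-4.4,0,0],
    [-2.3,-0.3,-4.4,0,0],
    [-2.3,-0.3,-4.4,0,0],
    [0,0,0,0,0],
  ],
)

```text
clock: 7.37
position: [568.3, 128.9, 139.6]
eef_rot: [-0.001, -0.072, 0.997, -0.0]
wrist_force: [2.2, -3.6, -3.7]
grip_width: 14.2
```

```bash
cat > chk.py <<'E'
import sys
from fit import *
rep(); p=np.load("rack.npy"); R0=Rr(p[2]); s,_=tool()
g=np.array(s["position"])+[0,0,19]; m=mouth(p,float(sys.argv[1]))
print("grasp in hole frame",(R0.T@(g-m)).round(1),"F local",(R0.T@s["wrist_force"]).round(1))
E
python3 chk.py 48
```

```text
t 7.3667 tcp [568.3 128.9 139.6] jawyaw 1.715 zax [-0.002 -0.001 -1.   ] w 14.210233387130744 F [ 2.2 -3.6 -3.7] q [ 0.57  0.   -0.12 -0.   -1.45 -1.99]
grasp in hole frame [-0.2 -1.6 60.6] F local [ 3.2 -3.9 -2.5]
```

Request:
jog_arm(
  increments=[
    [0.3,-0.8,-0.2,0,0],
    [-2.2,-0.4,-4.4,0,0],
    [-2.2,-0.4,-4.4,0,0],
    [-2.2,-0.4,-4.4,0,0],
    [-2.2,-0.4,-4.4,0,0],
    [-2.2,-0.4,-4.4,0,0],
    [0,0,0,0,0],
    [0,0,0,0,0],
  ],
)

```text
clock: 8.03
position: [558.0, 126.8, 118.4]
eef_rot: [-0.0, -0.072, 0.997, 0.0]
wrist_force: [-0.2, -0.4, -0.4]
grip_width: 14.4
```

```bash
python3 chk.py 48
```

```text
t 8.0333 tcp [558.  126.8 118.4] jawyaw 1.716 zax [-0.001  0.    -1.   ] w 14.43216747791036 F [-0.2 -0.4 -0.4] q [ 0.57 -0.02 -0.18 -0.   -1.41 -2.  ]
grasp in hole frame [ 0.6 -2.2 37. ] F local [-0.  -0.4 -0.4]
```

Request:
jog_arm(
  increments=[
    [-1.0,-0.2,-1.8,0,0],
    [-1.0,-0.2,-1.8,0,0],
    [-0.5,-0.1,-0.9,0,0],
    [0,0,0,0,0],
    [0,0,0,0,0],
  ],
)

```text
clock: 8.45
position: [556.2, 126.3, 114.8]
eef_rot: [0.001, -0.072, 0.997, 0.0]
wrist_force: [0.6, 1.2, 1.4]
grip_width: 14.9
```

```bash
python3 chk.py 48
```

```text
t 8.45 tcp [556.2 126.3 114.8] jawyaw 1.716 zax [ 0.001  0.001 -1.   ] w 14.867164208438187 F [0.6 1.2 1.4] q [ 0.58 -0.02 -0.19  0.   -1.4  -2.  ]
grasp in hole frame [ 0.6 -2.4 32.9] F local [-0.   1.1  1.6]
```

Request:
jog_arm(
  increments=[
    [-0.5,-0.1,-0.9,0,0],
    [-0.5,-0.1,-0.9,0,0],
    [0,0,0,0,0],
    [0,0,0,0,0.2],
    [0,0,0,0,0.42],
    [0,0,0,0,0.42],
    [0,0,0,0,0.42],
    [0,0,0,0,0.42],
  ],
)

```text
clock: 9.12
position: [554.6, 125.8, 111.9]
eef_rot: [-0.001, -0.072, 0.997, -0.0]
wrist_force: [0.3, -0.4, 0.3]
grip_width: 35.9
```

Request:
jog_arm(
  increments=[
    [0,0,8,0,0.42],
    [0,0,15,0,0.42],
    [0,0,20,0,0.42],
    [0,0,20,0,0.42],
    [0,0,20,0,0.42],
    [0,0,20,0,0.42],
    [0,0,10,0,0.42],
  ],
)

```text
clock: 9.7
position: [555.6, 125.9, 229.1]
eef_rot: [0.002, -0.072, 0.997, 0.0]
wrist_force: [-0.7, -1.0, 0.5]
grip_width: 35.9
```

```bash
python3 chk.py 48; python3 - <<'E'
from h import *
snap("side","side4.png",(180,150,400,290),3.5)
E
```

```text
t 9.7 tcp [555.6 125.9 229.1] jawyaw 1.716 zax [ 0.004  0.001 -1.   ] w 35.91219553822729 F [-0.7 -1.   0.5] q [ 0.58 -0.04 -0.    0.   -1.61 -2.  ]
grasp in hole frame [-53.7  -2.7 133.5] F local [-1.  -0.9  0. ]
```

View pics/side4.png

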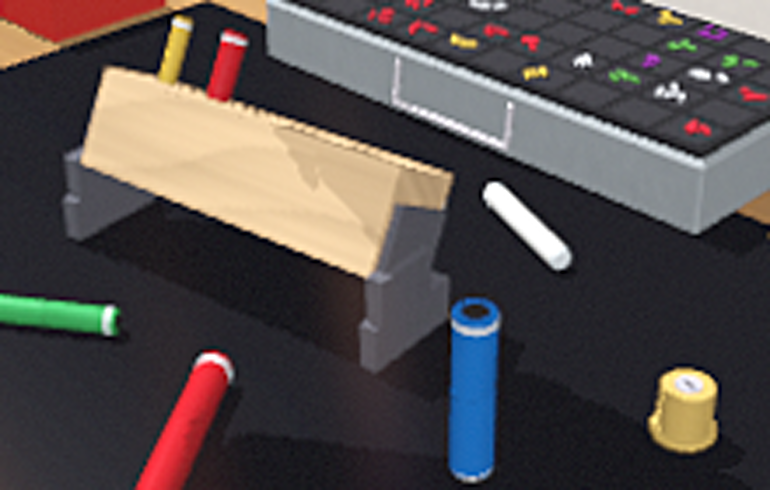

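Red stands in the hole next to gold and shows the same length, with its top at (233,40), so it is home. The measured seat puts the rack at about (548,76.5). Next is blue at (475,−171).

Request:
jog_arm(
  increments=[
    [-6.7,-24.7,0,0,0.5],
    [-6.7,-24.7,0,0,0.5],
    [-6.7,-24.7,0,0,0.7],
    [-6.7,-24.7,0,0,0.7],
    [-6.7,-24.7,0,0,0.7],
    [-6.7,-24.7,0,0,0.7],
    [-6.7,-24.7,0,0,0.8],
    [-6.7,-24.7,0,0,0.8],
    [-6.7,-24.7,0,0,0.8],
    [-6.7,-24.7,0,0,0.8],
    [-6.7,-24.7,0,0,0.8],
    [-6.7,-24.7,0,0,0.8],
  ],
)

```text
clock: 10.75
position: [473.7, -171.4, 224.6]
eef_rot: [-0.0, -0.072, 0.997, 0.0]
wrist_force: [-0.2, -0.1, -0.4]
grip_width: 68.5
```

Request:
jog_arm(
  increments=[
    [0,0,-5,0,0.8],
    [0,0,-5,0,0.8],
    [0,0,0,0,0.8],
    [0,0,0,0,0.8],
  ],
)

```text
clock: 11.08
position: [474.3, -169.8, 214.5]
eef_rot: [-0.001, -0.073, 0.997, 0.0]
wrist_force: [0.4, -0.2, 0.2]
grip_width: 68.5
```

```bash
python3 - <<'E'
from fit import *
np.save("rack.npy",[548,76.6,.147])
rep(); S=4; out=[]
s,_=tool();t=np.array(s["position"])
for n,b in(("side",(270,120,390,290)),("top",(310,150,390,240))):
    im=robot.camera(n); c=cv2.resize(im[b[1]:b[3],b[0]:b[2],::-1],None,fx=3.5,fy=3.5,interpolation=cv2.INTER_CUBIC)
    for P,col in((t,(0,255,0)),((475,-171,2),(0,0,255)),((475,-171,104),(0,0,255)),((t[0],t[1],104),(0,255,0))):
        q=((proj(n,P)-b[:2]+.5)*3.5).astype(int)[0]; cv2.drawMarker(c,q.tolist(),col,0,8)
    out.append(cv2.copyMakeBorder(c,0,595-c.shape[0],0,0,0))
cv2.imwrite("pics/c5.png",np.hstack(out))
E
```

```text
t 11.0833 tcp [ 474.3 -169.8  214.5] jawyaw 1.716 zax [-0.002  0.    -1.   ] w 68.46844706675543 F [ 0.4 -0.2  0.2] q [ 0.06 -0.22 -0.19 -0.   -1.6  -1.48]
```

View pics/c5.png

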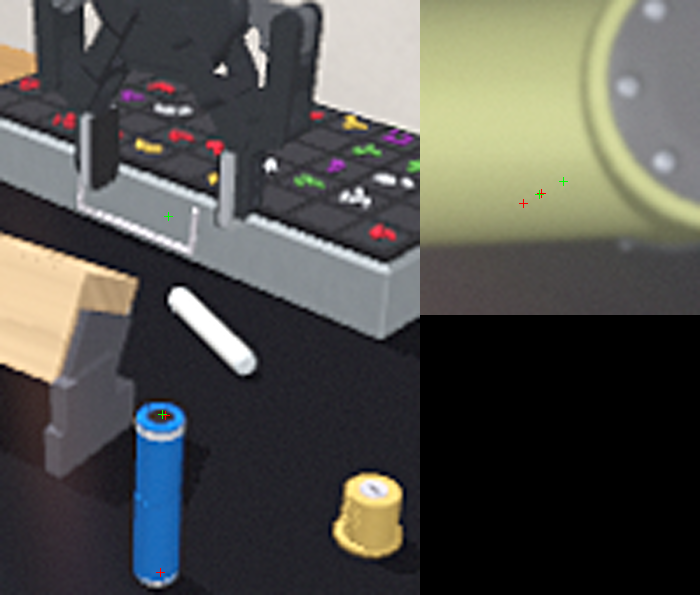

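The gripper is centred over blue in the side view, with blue's top at (160,418). I descend to grip 88 mm above the foot.

Request:
jog_arm(
  increments=[
    [0,0,-15,0,0.8],
    [0,0,-20,0,0.8],
    [0,0,-20,0,0.8],
    [0,0,-20,0,0.8],
    [0,0,-20,0,0.8],
    [0,0,-18,0,0.8],
    [0,0,-15,0,0.7],
    [0,0,-10,0,0.6],
    [0,0,-5,0,0.6],
    [0,0,0,0,0.6],
    [0,0,0,0,0.6],
  ],
)

```text
clock: 12.1
position: [474.9, -170.4, 73.2]
eef_rot: [0.0, -0.073, 0.997, -0.0]
wrist_force: [-0.7, -0.4, 0.6]
grip_width: 51.4
```

Request:
jog_arm(
  increments=[
    [0,0,0,0,0],
    [0,0,0,0,0],
    [0,0,0,0,0],
    [0,0,0,0,0],
    [0,0,0,0,0],
    [0,0,0,0,0],
    [0,0,0,0,0],
  ],
  force=40,
)

```text
clock: 12.68
position: [475.1, -170.6, 73.6]
eef_rot: [0.001, -0.072, 0.997, -0.0]
wrist_force: [-0.2, 0.7, 5.0]
grip_width: 22.9
```

```bash
python3 - <<'E'
from fit import *
rep(); p=np.load("rack.npy"); R0=Rr(p[2]); m=mouth(p,-48)
s,_=tool(); t=np.array(s["position"])
h=np.array([np.cos(p[2]),np.sin(p[2]),0])
print("mouth24",m.round(1),"h",h.round(3),"axis",R0[:,2].round(3))
st=m-70*h; st[2]=142-0; fl=m-20*h; fl[2]=138
print("start tcp",st.round(1),"delta",(st-t).round(1),"flush tcp",fl.round(1))
E
```

```text
t 12.6833 tcp [ 475.1 -170.6   73.6] jawyaw 1.716 zax [ 0.002 -0.    -1.   ] w 22.897057663381865 F [-0.2  0.7  5. ] q [ 0.06 -0.18 -0.41  0.   -1.34 -1.48]
mouth24 [555.   29.1 105. ] h [0.989 0.146 0.   ] axis [0.464 0.069 0.883]
start tcp [485.8  18.9 142. ] delta [ 10.6 189.4  68.4] flush tcp [535.2  26.2 138. ]
```

Gripped. I lift, carry blue to the near side of the rack opposite hole24, then press its foot gently on the rack's near face. That lets it swivel in a light grip until it lies flush at the 28° slant.

Request:
jog_arm(
  increments=[
    [0,0,5,0,0],
    [0,0,14,0,0],
    [0,0,20,0,0],
    [0,0,20,0,0],
    [0,0,9,0,0],
    [-1,9,0,0,0],
    [-1,20,0,0,0],
    [-1,25,0,0,0],
    [-1,25,0,0,0],
    [-1,25,0,0,0],
    [0,25,0,0,0],
    [0,25,0,0,0],
  ],
)

```text
clock: 13.68
position: [468.4, -14.9, 138.9]
eef_rot: [-0.001, -0.072, 0.997, 0.0]
wrist_force: [0.4, 0.8, -0.2]
grip_width: 23.1
```

Request:
jog_arm(
  increments=[
    [0,20,0,0,0],
    [0,10,0,0,0],
    [0,5,0,0,0],
    [6,0,0,0,0],
    [6,0,0,0,0],
    [4,0,0,0,0],
    [0,0,0,0,0],
    [0,0,0,0,0],
    [0,0,0,0,0],
  ],
  force=20,
)

```text
clock: 14.43
position: [485.5, 18.0, 140.3]
eef_rot: [-0.0, -0.072, 0.997, -0.0]
wrist_force: [-0.2, 0.3, -0.8]
grip_width: 22.8
```

```bash
python3 chk.py -48; python3 - <<'E'
from h import *
snap("side","side6.png",(180,100,330,270),3.5)
E
```

```text
t 14.4333 tcp [485.5  18.  140.3] jawyaw 1.715 zax [-0.001 -0.    -1.   ] w 22.785729928381887 F [-0.2  0.3 -0.8] q [ 0.45 -0.26 -0.36 -0.   -1.48 -1.88]
grasp in hole frame [-87.7  -0.8  14.9] F local [ 0.2  0.3 -0.8]
```

View pics/side6.png

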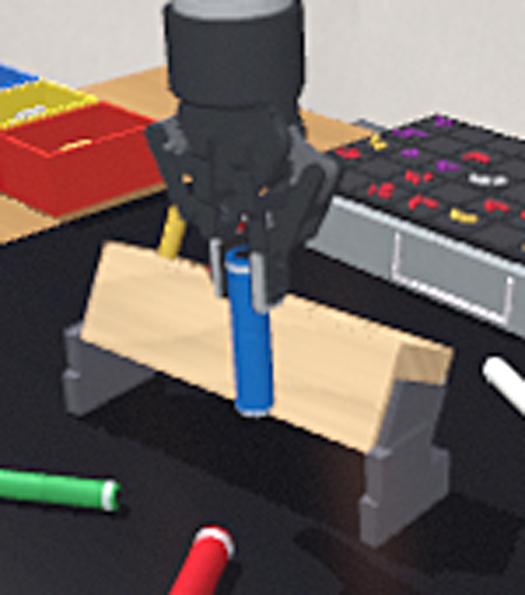

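Request:
jog_arm(
  increments=[
    [0,0,3,0,0],
    [3,0.4,0,0,0],
    [3,0.4,0,0,0],
    [3,0.4,0,0,0],
    [3,0.5,0,0,0],
    [3,0.5,0,0,0],
    [3,0.5,0,0,0],
    [0,0,0,0,0],
  ],
  force=20,
)

```text
clock: 15.15
position: [503.8, 21.2, 143.6]
eef_rot: [-0.0, -0.072, 0.997, -0.0]
wrist_force: [-3.1, -0.5, 3.2]
grip_width: 22.5
```

```bash
python3 chk.py -48
```

```text
t 15.15 tcp [503.8  21.2 143.6] jawyaw 1.715 zax [-0. -0. -1.] w 22.490691706607574 F [-3.1 -0.5  3.2] q [ 0.44 -0.21 -0.31  0.   -1.47 -1.87]
grasp in hole frame [-72.8  -0.4  26.5] F local [-4.2 -0.   1.3]
```

Request:
jog_arm(
  increments=[
    [3,0.4,0,0,0],
    [3,0.4,0,0,0],
    [3,0.4,0,0,0],
    [3,0.5,0,0,0],
    [3,0.5,0,0,0],
    [3,0.5,0,0,0],
    [3,0.4,0,0,0],
    [3,0.4,0,0,0],
    [3,0.4,0,0,0],
    [0,0,0,0,0],
  ],
)

```text
clock: 15.98
position: [530.9, 25.3, 143.3]
eef_rot: [-0.0, -0.072, 0.997, 0.0]
wrist_force: [-3.7, -0.4, -0.7]
grip_width: 22.9
```

```bash
python3 chk.py -48
```

```text
t 15.9833 tcp [530.9  25.3 143.3] jawyaw 1.716 zax [-0.  0. -1.] w 22.91102358423345 F [-3.7 -0.4 -0.7] q [ 0.43 -0.14 -0.25 -0.   -1.46 -1.85]
grasp in hole frame [-48.4  -0.3  39.1] F local [-2.9  0.1 -2.4]
```

Request:
jog_arm(
  increments=[
    [2,0.3,0,0,0],
    [2,0.3,0,0,0],
    [2,0.3,0,0,0],
    [0,0,0,0,0],
  ],
)

```text
clock: 16.32
position: [536.8, 26.1, 143.5]
eef_rot: [0.0, -0.072, 0.997, 0.0]
wrist_force: [-3.4, -0.8, 1.0]
grip_width: 22.8
```

```bash
python3 chk.py -48
```

```text
t 16.3167 tcp [536.8  26.1 143.5] jawyaw 1.716 zax [ 0.  0. -1.] w 22.829454636831446 F [-3.4 -0.8  1. ] q [ 0.42 -0.12 -0.23 -0.   -1.46 -1.85]
grasp in hole frame [-43.3  -0.3  42.1] F local [-3.5 -0.3 -0.7]
```

Request:
jog_arm(
  increments=[
    [1,0.15,0,0,0],
    [1,0.15,0,0,0],
    [0,0,0,0,0],
  ],
)

```text
clock: 16.57
position: [538.6, 26.3, 143.5]
eef_rot: [0.0, -0.072, 0.997, 0.0]
wrist_force: [-4.6, -0.2, -0.2]
grip_width: 22.9
```

```bash
python3 chk.py -48; cat > ang.py <<'E'
from fit import *
import sys
p=np.load("rack.npy"); R0=Rr(p[2]); s,_=tool(); g=np.array(s["position"])+[0,0,19]; b=(190,90,330,240); S=4
im=robot.camera("side"); hsv=cv2.cvtColor(im,cv2.COLOR_RGB2HSV); m=cv2.inRange(hsv,(100,150,50),(122,255,255)); m[:150]=0;m[260:]=0;m[:,:200]=0;m[:,330:]=0
ys,xs=np.where(m); d=cv2.fitLine(np.c_[xs,ys].astype(np.float32),cv2.DIST_HUBER,0,.01,.01).ravel()
print("image axis angle",np.degrees(np.arctan2(d[0],d[1])).round(1))
for a_ in(15,20,25,28,31,34):
    h=np.array([np.cos(p[2]),np.sin(p[2]),0]); ax=h*np.sin(np.radians(a_))+[0,0,np.cos(np.radians(a_))]
    q=proj("side",[g,g-ax*88]); v=q[1]-q[0]; print(a_,np.degrees(np.arctan2(v[0],v[1])).round(1),end="; ")
c=cv2.resize(im[b[1]:b[3],b[0]:b[2],::-1],None,fx=S,fy=S,interpolation=cv2.INTER_CUBIC)
for P,col in((g,(0,255,0)),(g-R0[:,2]*90,(0,255,0)),(mouth(p,-48),(255,255,0)),(mouth(p,-48)+R0@[13,0,0],(255,255,0)),(mouth(p,-48)-R0@[13,0,0],(255,255,0))):
    q=((proj("side",P)-b[:2]+.5)*S).astype(int)[0]; cv2.drawMarker(c,q.tolist(),col,0,8)
cv2.imwrite("pics/"+sys.argv[1],c)
E
python3 ang.py c7.png
```

```text
t 16.5667 tcp [538.6  26.3 143.5] jawyaw 1.716 zax [ 0.  0. -1.] w 22.94107960727705 F [-4.6 -0.2 -0.2] q [ 0.42 -0.12 -0.23 -0.   -1.46 -1.85]
grasp in hole frame [-41.7  -0.3  42.9] F local [-3.9  0.5 -2.4]
image axis angle 168.5
15 -7.7; 20 -10.8; 25 -13.8; 28 -15.6; 31 -17.4; 34 -19.2;
```

View pics/c7.png

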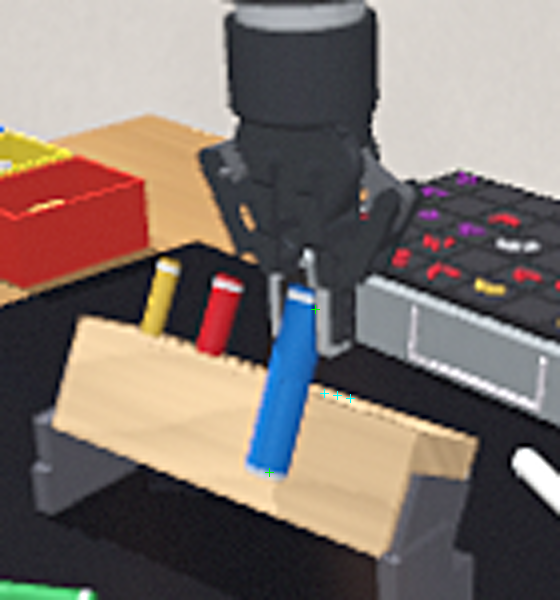

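Blue leans nearly parallel to the red and gold rods, with its foot at (268,470), though perhaps 3–4° short. The push force is still that of the swivel, so it isn't flush yet. I press on in small steps.

Request:
jog_arm(
  increments=[
    [1,0.15,0,0,0],
    [1,0.15,0,0,0],
    [0,0,0,0,0],
  ],
)

```text
clock: 16.87
position: [540.6, 26.7, 143.5]
eef_rot: [-0.0, -0.072, 0.997, 0.0]
wrist_force: [-3.4, -0.6, 0.2]
grip_width: 22.7
```

Request:
jog_arm(
  increments=[
    [1,0.15,0,0,0],
    [1,0.15,0,0,0],
    [0,0,0,0,0],
  ],
)

```text
clock: 17.12
position: [542.7, 27.0, 143.4]
eef_rot: [0.0, -0.072, 0.997, 0.0]
wrist_force: [-4.3, -0.8, -0.7]
grip_width: 22.9
```

```bash
python3 chk.py -48; cat > sil.py <<'E'
from fit import *
from scipy.optimize import minimize
p=np.load("rack.npy"); R0=Rr(p[2]); s,_=tool(); g=np.array(s["position"])+[0,0,19]
im=robot.camera("side"); q0=proj("side",g)[0]
b=np.r_[(q0-[60,30]).astype(int),(q0+[40,90]).astype(int)]; S=4
c=cv2.resize(im[b[1]:b[3],b[0]:b[2]],None,fx=S,fy=S,interpolation=cv2.INTER_CUBIC); hsv=cv2.cvtColor(c,cv2.COLOR_RGB2HSV)
m=cv2.inRange(hsv,(95,130,40),(125,255,255)); k,l,st,_=cv2.connectedComponentsWithStats(m); m=l==1+st[1:,4].argmax()
vis=np.zeros(m.shape,bool)
h=np.array([np.cos(p[2]),np.sin(p[2]),0]); e=np.array([-h[1],h[0],0]); th=np.linspace(0,2*np.pi,48)
def sil(dx,tilt,L=88):   # blue part: foot+4 .. below the finger tips
    ax=h*np.sin(tilt)+[0,0,np.cos(tilt)]; ux=h*np.cos(tilt)-np.array([0,0,np.sin(tilt)])
    c0=g+h*dx; P=[c0-ax*z+12*(np.cos(t)*ux+np.sin(t)*e) for z in(L-4.5,0) for t in th]
    uv=((proj("side",P)-b[:2]+.5)*S-.5); r=np.zeros(m.shape,np.uint8)
    cv2.fillConvexPoly(r,np.round(cv2.convexHull(uv.astype(np.float32))*256).astype(np.int32),1,cv2.LINE_8,8); return r>0
rows=np.arange(m.shape[0])[:,None]>(proj("side",g-[0,0,23])[0][1]-b[1])*S   # below tips only
f=lambda v:np.sum((sil(v[0],v[1]/50,v[2])^m)&rows)/1e3
r=min((minimize(f,[x,t,90],method="Nelder-Mead",options=dict(initial_simplex=[[x,t,90],[x+6,t,90],[x,t+6,90],[x,t,96]])) for x in(-3,3) for t in(20,26)),key=lambda r:r.fun)
v=r.x; print("rod dx %.1f tilt %.1f deg, grasp-foot %.1f, cost %.2f"%(v[0],np.degrees(v[1]/50),v[2],r.fun), "area",(m&rows).sum()/1e3)
ax=h*np.sin(v[1]/50)+[0,0,np.cos(v[1]/50)]; foot=g+h*v[0]-ax*v[2]; print("foot in hole24",(R0.T@(foot-mouth(p,-48))).round(1))
E
python3 sil.py
```

```text
t 17.1167 tcp [542.7  27.  143.4] jawyaw 1.716 zax [ 0.  0. -1.] w 22.903829839275716 F [-4.3 -0.8 -0.7] q [ 0.42 -0.1  -0.22 -0.   -1.46 -1.85]
grasp in hole frame [-38.   -0.3  44.8] F local [-3.6 -0.2 -2.7]
rod dx -7.7 tilt 28.8 deg, grasp-foot 87.9, cost 0.60 area 5.345
foot in hole24 [-46.   -0.3 -46.7]
```

The fit gives a tilt of 28.8°, flush with the face to about 1°. I grip firmly, withdraw parallel to the face and go over hole24.

Request:
jog_arm(
  increments=[
    [0,0,0,0,0],
    [0,0,0,0,0],
    [-2.6,-0.4,1.4,0,0],
    [2.8,0.4,5.3,0,0],
    [5,0.7,9.5,0,0],
    [5,0.7,9.5,0,0],
    [5,0.8,9.5,0,0],
    [5,0.8,9.6,0,0],
    [5,0.7,9.6,0,0],
    [0,0,0,0,0],
  ],
  force=60,
)

```text
clock: 18.0
position: [569.8, 30.9, 200.9]
eef_rot: [0.003, -0.072, 0.997, 0.0]
wrist_force: [0.1, -0.4, -0.3]
grip_width: 22.6
```

Request:
jog_arm(
  increments=[
    [4.3,0.6,-2.3,0,0],
    [7,1,-3.8,0,0],
    [8,1.2,-4.3,0,0],
    [8,1.2,-4.3,0,0],
    [8,1.2,-4.3,0,0],
    [4,0.6,-2.1,0,0],
    [0,0,0,0,0],
    [0,0,0,0,0],
  ],
)

```text
clock: 18.67
position: [607.0, 36.4, 176.2]
eef_rot: [-0.001, -0.072, 0.997, -0.0]
wrist_force: [0.5, -0.3, -1.2]
grip_width: 22.7
```

```bash
python3 chk.py -48; python3 sil.py; python3 ang.py c8.png
```

```text
t 18.6667 tcp [607.   36.4 176.2] jawyaw 1.715 zax [-0.001 -0.    -1.   ] w 22.658965015078394 F [ 0.5 -0.3 -1.2] q [ 0.39  0.06  0.01 -0.   -1.52 -1.82]
grasp in hole frame [  4.   -0.4 104.3] F local [ 1.  -0.4 -0.8]
rod dx -9.0 tilt 27.2 deg, grasp-foot 87.4, cost 0.31 area 5.257
foot in hole24 [-2.7 -0.4 12.7]
image axis angle 164.1
15 -8.4; 20 -11.2; 25 -14.1; 28 -15.8; 31 -17.5; 34 -19.2;
```

View pics/c8.png

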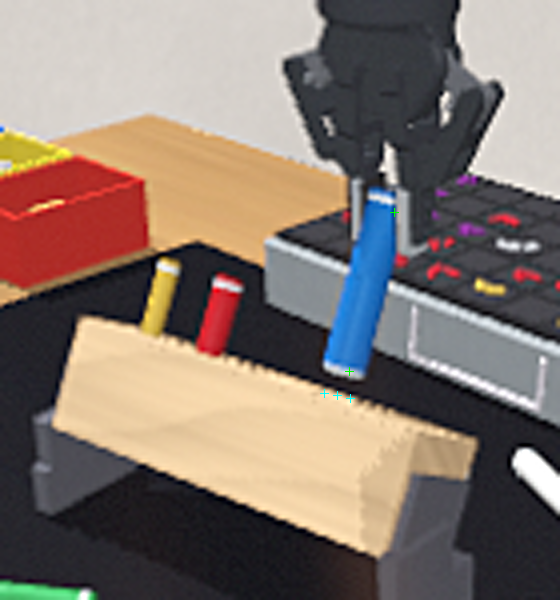

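Blue's foot at (345,370) is about 13 mm above the mouth of hole24 at (337,395), tilt 27.2°. By the flush contact it is on the axis. I insert with force checks.

Request:
jog_arm(
  increments=[
    [-2.3,0,-4.4,0,0],
    [-2.3,-0.3,-4.4,0,0],
    [-1.9,-0.3,-3.5,0,0],
    [-0.9,-0.1,-1.8,0,0],
    [-0.9,-0.1,-1.8,0,0],
    [0,0,0,0,0],
  ],
)

```text
clock: 19.27
position: [598.2, 35.4, 160.6]
eef_rot: [-0.0, -0.072, 0.997, -0.0]
wrist_force: [-0.6, -1.3, -0.8]
grip_width: 22.4
```

```bash
python3 chk.py -48
```

```text
t 19.2667 tcp [598.2  35.4 160.6] jawyaw 1.716 zax [-0.001 -0.    -1.   ] w 22.414012444510984 F [-0.6 -1.3 -0.8] q [ 0.39  0.04 -0.04  0.   -1.49 -1.82]
grasp in hole frame [ 3.5 -0.1 86.3] F local [-0.3 -1.2 -1. ]
```

Request:
jog_arm(
  increments=[
    [-0.9,-0.1,-1.8,0,0],
    [-0.9,-0.1,-1.8,0,0],
    [-0.9,-0.1,-1.8,0,0],
    [0,0,0,0,0],
  ],
)

```text
clock: 19.6
position: [595.7, 35.1, 155.2]
eef_rot: [-0.0, -0.072, 0.997, -0.0]
wrist_force: [-1.1, -1.6, 0.8]
grip_width: 22.6
```

```bash
python3 chk.py -48
```

```text
t 19.6 tcp [595.7  35.1 155.2] jawyaw 1.715 zax [-0.001 -0.    -1.   ] w 22.580646346147056 F [-1.1 -1.6  0.8] q [ 0.39  0.04 -0.06  0.   -1.48 -1.82]
grasp in hole frame [ 3.8 -0.  80.3] F local [-1.6 -1.5  0.1]
```

Request:
jog_arm(
  increments=[
    [-0.4,-0.4,0.2,0,0],
    [-1.9,-0.3,-3.5,0,0],
    [-1.9,-0.3,-3.5,0,0],
    [-1.9,-0.3,-3.5,0,0],
    [-1.9,-0.3,-3.5,0,0],
    [0,0,0,0,0],
  ],
)

```text
clock: 20.1
position: [587.3, 33.9, 140.4]
eef_rot: [-0.001, -0.072, 0.997, 0.0]
wrist_force: [-1.0, -0.1, -1.1]
grip_width: 22.5
```

```bash
python3 chk.py -48
```

```text
t 20.1 tcp [587.3  33.9 140.4] jawyaw 1.716 zax [-0.001  0.    -1.   ] w 22.505321024513492 F [-1.  -0.1 -1.1] q [ 0.4   0.02 -0.1  -0.   -1.45 -1.82]
grasp in hole frame [ 3.2 -0.  63.3] F local [-0.4  0.1 -1.4]
```

Request:
jog_arm(
  increments=[
    [-1.9,-0.3,-3.5,0,0],
    [-1.9,-0.3,-3.5,0,0],
    [-1.9,-0.3,-3.5,0,0],
    [-1.9,-0.3,-3.5,0,0],
    [-1.9,-0.3,-3.5,0,0],
    [0,0,0,0,0],
  ],
)

```text
clock: 20.6
position: [577.8, 32.3, 123.0]
eef_rot: [-0.001, -0.072, 0.997, 0.0]
wrist_force: [-0.0, 0.3, -1.5]
grip_width: 22.7
```

```bash
python3 chk.py -48
```

```text
t 20.6 tcp [577.8  32.3 123. ] jawyaw 1.716 zax [-0.001  0.    -1.   ] w 22.690767923301042 F [-0.   0.3 -1.5] q [ 0.4  -0.   -0.15 -0.   -1.42 -1.83]
grasp in hole frame [ 2.9 -0.2 43.5] F local [ 0.7  0.3 -1.3]
```

Request:
jog_arm(
  increments=[
    [-1.4,-0.2,-2.6,0,0],
    [-1.4,-0.2,-2.6,0,0],
    [-0.9,-0.1,-1.8,0,0],
    [0,0,0,0,0],
    [0,0,0,0,0],
  ],
)

```text
clock: 21.02
position: [574.7, 31.7, 117.1]
eef_rot: [-0.0, -0.072, 0.997, 0.0]
wrist_force: [0.6, -0.0, -0.3]
grip_width: 22.5
```

```bash
python3 chk.py -48
```

```text
t 21.0167 tcp [574.7  31.7 117.1] jawyaw 1.716 zax [-0.  0. -1.] w 22.521772017764743 F [ 0.6 -0.  -0.3] q [ 0.4  -0.01 -0.17 -0.   -1.41 -1.83]
grasp in hole frame [ 2.9 -0.3 36.8] F local [ 0.7 -0.1 -0. ]
```

Request:
jog_arm(
  increments=[
    [-0.5,0,-0.9,0,0],
    [-0.5,0,-0.9,0,0],
    [-0.5,-0.1,-0.9,0,0],
    [0,0,0,0,0],
  ],
)

```text
clock: 21.35
position: [574.3, 31.8, 116.0]
eef_rot: [0.002, -0.072, 0.997, 0.0]
wrist_force: [1.6, 0.5, 5.5]
grip_width: 22.3
```

```bash
python3 chk.py -48
```

```text
t 21.35 tcp [574.3  31.8 116. ] jawyaw 1.716 zax [ 0.003  0.    -1.   ] w 22.301363670324946 F [1.6 0.5 5.5] q [ 0.4  -0.01 -0.18  0.   -1.4  -1.83]
grasp in hole frame [ 3.1 -0.2 35.6] F local [-1.2  0.3  5.7]
```

Bottomed, with an axial force of 5.7 N at the expected depth. I release and rise.

Request:
jog_arm(
  increments=[
    [0,0,0,0,0.3],
    [0,0,0,0,0.55],
    [0,0,0,0,0.55],
    [0,0,0,0,0.55],
    [0,0,0,0,0.55],
    [0,0,8,0,0.55],
    [0,0,15,0,0.55],
    [0,0,20,0,0.55],
    [0,0,25,0,0.55],
    [0,0,25,0,0.55],
    [0,0,25,0,0.55],
    [0,0,0,0,0.55],
  ],
)

```text
clock: 22.35
position: [575.0, 31.3, 239.6]
eef_rot: [0.005, -0.072, 0.997, 0.0]
wrist_force: [-0.0, -0.4, 1.4]
grip_width: 46.8
```

Request:
jog_arm(
  increments=[
    [-5,-15,5,0,0.55],
    [-5,-25,5,0,0.55],
    [-5,-30,0,0,0.55],
    [-5,-30,0,0,0.55],
    [-5,-30,0,0,0.55],
    [-5,-30,0,0,0.55],
    [-5,-25,0,0,0.55],
    [0,-15,0,0,0.55],
    [0,0,0,0,0.55],
    [0,0,0,0,0.55],
  ],
)

```text
clock: 23.18
position: [537.7, -169.3, 242.2]
eef_rot: [-0.0, -0.071, 0.997, 0.0]
wrist_force: [-0.1, 1.1, -0.2]
grip_width: 47.3
```

```bash
python3 chk.py -48; python3 - <<'E'
from h import *
a=robot.camera("side")[150:350,180:460]; b=robot.camera("top")[130:220,165:305]
a=cv2.resize(a,None,fx=2,fy=2,interpolation=cv2.INTER_CUBIC); b=cv2.resize(b,None,fx=2.85,fy=2.85,interpolation=cv2.INTER_CUBIC)
c=np.zeros((400+b.shape[0],560,3),np.uint8); c[:400,:560]=a; c[400:,:b.shape[1]]=b
cv2.imwrite("pics/fin.png",c[:600,:,::-1])
E
```

```text
t 23.1833 tcp [ 537.7 -169.3  242.2] jawyaw 1.714 zax [-0.001  0.    -1.   ] w 47.31284161316577 F [-0.1  1.1 -0.2] q [ 0.05 -0.05  0.01 -0.   -1.64 -1.48]
grasp in hole frame [-114.2 -193.8  116.2] F local [ 0.1  1.1 -0.1]
```

View pics/fin.png

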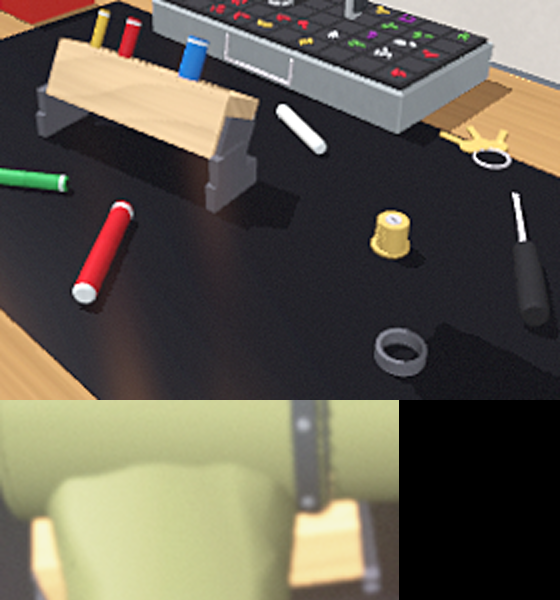

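Blue (195,58) stands in hole24 showing the same length as red (128,38) and gold (100,28). The gripper is clear, and the brass cylinder, collar and screwdriver look undisturbed.

```bash
python3 -c "
from station import robot
print(robot.sign_off())"
```

```text
the job is handed in; nothing more can be done
None
```

I moved the red follower from the 24 mm hole to the 16 mm hole, then put the blue follower in the 24 mm hole, and handed the job in at about 23 s of the 54 s allowed. No verdict was reported.

- **Red:** it slid in along the hole's axis after one 1.5 mm sideways correction. Once let go, it showed the same length as the gold follower.
- **Blue:** I gripped it upright and pressed it lightly against the rack's near face so that it swivelled to the slant (27–29° in the camera fit). It met the bottom at the expected depth with about 6 N, and after release it showed the same length as the other two.
- **Other things:** in the last side picture the gold follower, brass cylinder, collar and screwdriver look unmoved. The gripper was open and clear, with no meaningful force on the wrist.

**Disagreements:** the two cameras differed by about 3–4 mm on where the rack and blue stood, so I relied on contact with the rack for the final fit. In the last top picture the arm hid the holes, so the final check rests on the side camera and the forces.

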